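Wind down the cheese press with its folding crank

ROBOT

A 6-joint arm with a two-finger parallel gripper is mounted at the origin on a cart in front of the work surface, level with it; the furniture and walls round the work are solid. World frame = base frame: x ahead of the robot, y to its left, z up, the work surface at z = 0. Lengths are in mm, angles in rad, forces in N, time in s.
With the tool pointing down it reaches from about 275 to 825 mm from the base axis. Payload 4.9 kg.
Tool frame: the origin (TCP) lies midway between the tips of the shut fingers; the grasp point (between the pads) lies 19 mm behind it (arm.hold_point_z is the distance from the TCP to the grasp point, in mm); z points along the fingers, y is the direction in which the jaws open and shut (so a half turn about z gives the same grasp; the last joint's range is limited). The gripper opens to 85 mm and grips with 20 to 120 N. Pads are 22 mm wide; open, the fingers measure 114 mm over their backs; the gripper's body (76 mm by 85 mm) begins 54 mm behind the grasp point. The pads swing forward as they close: fully open they stand 13 mm farther back than shut.
Start: joints at [1.195, 0.326, -0.193, 1.052, 0, 1.437], TCP at [131.691, 534.019, 231.281] pointing down, gripper open.
Joint ranges: [-2.65, 2.65], [-0.97, 1.79], [-1.3, 1.35], [-1.93, 2.1], [-1.47, 1.37], [-3.14, 3.14]. Speed limits (rad/s): [2.57, 2.57, 3.14, 3.14, 3.14, 3.14].

INTERFACE

Orientations are given as a unit quaternion [w, x, y, z].
In Python, from rig import arm gives the robot as it stands. The module is installed in compiled form; this text tells all that it offers.
- The arm moves only by the shell command python3 -m crank 'ROWS' [FORCE]. ROWS is JSON, one flat list of numbers, 7 for each row, row after row: the shift along the tool's x, y, z in cm, then the turn, a rotation vector about the tool's x, y, z in rad, then the gripper command: -1 is fully open, 1 is shut, values between are in proportion. A call has 1 to 5 rows; each row is the pose to reach, as a shift and turn from the pose commanded when the call began, along the tool's axes at that moment; what a row does not reach only later rows make up. A row lasts 1/10 s, in which the tool goes at most 50 mm and 8.59 degrees, less where a joint would pass 70% of its speed; a pose out of reach is approached as far as the arm can. A call with a gripper value outside its range is refused whole. The fingers move at their own pace and stop on an object; FORCE is the grip in N (left out, the last holds). Time passes only in rows, so rows that repeat a pose let the fingers close. It gives the time, the measured TCP pose, the force and the opening at its end, in the units of the state.
- arm.sense(): the state, without advancing time (a new reading comes with each control period).
- arm.snapshot(name): name is "scene" or "top"; returns the picture (400x640x3 uint8, blue, green, red); there is no depth.
- arm.calibration(name): a dict with "fx", "fy", "cx", "cy" (pixels), "dist" ([k1, k2, p1, p2, k3] as OpenCV has them; the pictures are not rectified), "world_from_camera" (4x4, takes a point from camera to world coordinates). Camera axes: x right, y down, z forward; pixel columns grow to the right and rows downward; lengths in mm; the calibration is good to about 2 mm. A picture is of the moment at which its call begins. calibration takes no time and is no camera call.
- arm.hand_in(): hands the job in, once; it reports no verdict.
Trained networks look in the newest picture that a camera, given by its name, has taken for a name from the list of things; names that differ only in an ending like _2 or _b are one class to them, and where a whole thing is asked for, a point or a joint stands for the part that bears it (a point fixed in the world has none). Each returns a list of dicts, best first, with "conf" (0 to 1); they miss things now and then, are a little off and sometimes report something else, mostly with a low value. They report only what shows in the picture. A call takes as long as a camera call.
- arm.spot_in(camera, thing): "xyz" ([x, y, z] in mm, in world coordinates, good to about 4 mm: the middle of the surface that is visible of it).
- arm.trace(camera, thing): "mask" (400x640 bool, what is visible of it).
- arm.tip_of(camera, thing): "xyz" ([x, y, z] in mm, in world coordinates, good to about 4 mm: a listed point, or the origin of a listed thing).
The state is a dict: "time_s": time; "joint_pos": joint angles; "qvel": joint speeds; "tau": joint torques, N m; "eef_pos": TCP position; "tcp_rot": TCP orientation; "force": force on the tool from outside, world axes, zero at the start; "wrist_torque": the same for the moment, N m; "gripper_width": finger opening in mm.
Only numpy, scipy, OpenCV 4.12 (cv2) and the standard library are available. Lean on these libraries where they do the work, as an engineer would, in place of code of your own. Each camera call takes 0.05 s, during which the arm holds its last target.

TASK

Swing the folding crank handle of the cheese press all the way out from the wheel and push its grip in towards the wheel until it latches. Then wind the wheel clockwise, as you face it, until the press plate sits down on the wooden lid of the cheese mould; leave the handle out and latched, let go, and leave everything round the press as it stands.

Things in the scene. Friction and masses are not known exactly. Their poses are not given: they have to be found in the camera images.
- cheese_press: Fixed: board 140 x 270 x 20 mm, gearbox with spoked steel handwheel on the left, white mould on the right. Origin on the worktop below the wheel's centre; x away from the front, y left as one faces it, z up. Board spans x -60..80, y -205..65 mm. The wheel's face is tipped 35 degrees from level to the front: normal out of it n = (-sin 35, 0, cos 35), up its slope u = (cos 35, 0, sin 35).
- wheel_center (a point): Centre of the handwheel, 130 mm over the worktop (rim 150 mm over all and 14 mm thick; the hub stands 8 mm out from this point along n). Fixed to the press, axes as the press.
- rack_front (a point): Middle of the front edge of the wooden slatted rack over the press, at its underside, 386 mm over the worktop; axes as the press. Rack: 150 mm deep (to +x), 280 mm wide, 18 mm thick. It overhangs the wheel, so an upright tool cannot follow the handle round; a tool leaning along n with its centre line on the grip's stays 75 mm or more (centre line) from the rack.
- mould_lid (a point): Centre of the top of the round wooden lid (72 mm) on the white mould, 107 mm over the worktop, fixed. Over it are the steel press plate and, 180 to 220 mm up, the head beam (52 mm deep, 140 mm wide); its screw rises to 275 mm.
- crank_hinge (a point): Hinge of the folding crank, on the wheel: 55 mm from the wheel's axis, 32 mm out from its centre plane. x points from the hinge across the wheel through its axis, z along n, the hinge axis is y. Hinge cheeks and fork stand up to 56 mm out from the wheel's centre plane within 25 mm of the hinge.
- grip_mid (a point): Middle of the black round grip, 25 mm thick, 66 mm long, spinning freely on the crank; x runs along it away from the hinge. 77 mm from the hinge (63 mm once latched). Between grip and hinge: a square steel collar, 25 mm wide, 14 mm long, sliding with the grip, and the red bar, 12 mm thick. Folded, its axis lies 32 mm out from the wheel's centre plane, with 24 mm free beneath the axis.
- crank (a joint): Fold angle of the crank, rad: 0 folded flat across the wheel, 1.571 fully out (a stop), square to the wheel's face, pointing along n. Starts at 0 to 0.35. Friction about 0.08 N m; it stays where it is left. A lock pin under the wheel, worked by the crank, keeps the wheel within about 0.6 rad of 0 until the crank is swung out past about 1.2.
- collar (a joint): How far grip and collar are pushed along the bar towards the hinge, m: 0 out, 0.014 fully in (a stop); takes about 4 N and stays where left. With the crank fully out it can be pushed in: the collar drops behind the fork and the crank cannot fold (latched from 0.009). With the crank folded the fork stops it.
- wheel (a joint): Wheel angle, rad, growing clockwise as one faces the wheel (hinge from the bottom of the slope to the left, then over the top). 0: hinge at the bottom of the slope; starts at -0.45 to 0.45; stops at 7.0, where the press plate meets the lid. Turning takes about 0.22 N m (4 N at the grip); it stays where it is left.
- press_plate (a joint): How far the round steel press plate (82 mm) has come down, m; it is geared to the wheel, 0.006 per rad, and rests on the wooden lid at 0.042.
- mug: White coffee mug, 92 x 127 x 95 mm, standing loose on the rack; bystander. Origin at its underside.
- canister_a: Red canister with a chrome lid, 105 mm across, 176 mm tall; bystander. Origin at its underside.
- kettle: Red kettle with an arched black handle, 170 x 182 x 264 mm; bystander. Origin at its underside.
- candle: Green candle, 52 mm across, 144 mm tall; bystander. Origin at its underside.
- shaker: Pepper shaker, 44 mm across, 90 mm tall; bystander. Origin at its underside.
- spoon: Table spoon lying on the worktop, 187 x 31 x 6 mm; bystander. Origin at its underside.

How it is judged:
By the outcome, as a careful person would: the job done as asked, in the order asked, and still so for the second after the job is handed in, with the robot touching nothing.
It also fails if it takes over 48 s, if anything falls off the work surface, if the arm or the gripper's body presses on something with over 40 N, if the wrist force passes 120 N, or if a joint passes its speed limit or range.

## Working session

There is one attempt and no reset: what is moved stays moved. The work goes in short steps, Python scripts to look and compute and a shell command to move; the robot and the scene stay as the last step left them, time stands still between calls to the robot, and variables do not carry over. Pictures are saved under pics/ and viewed, and the job is handed in when it is done.

```bash
mkdir -p pics; ls
python3 - <<'E'
from rig import arm
import cv2
for n in("scene","top"):
    im=arm.snapshot(n); cv2.imwrite(f"pics/{n}0.png",im)
    c=arm.calibration(n); print(n,{k:(v if k!='world_from_camera' else [[round(float(x),3) for x in r] for r in v]) for k,v in c.items()})
    for t in ("cheese_press","wheel_center","rack_front","mould_lid","crank_hinge","grip_mid","mug","kettle","candle","shaker","canister_a","spoon"):
        r=arm.tip_of(n,t); print(t,[( [round(float(x)) for x in q['xyz']],round(float(q['conf']),2)) for q in r[:2]])
print(arm.sense())
E
```

```text
pics
scene {'fx': 383.18332492673267, 'fy': 383.18332492673267, 'cx': 317.1944301570165, 'cy': 198.9486771194645, 'dist': array([0.03031679, 0.        , 0.        , 0.        , 0.        ]), 'world_from_camera': [[0.472, -0.494, 0.73, -521.504], [-0.881, -0.241, 0.407, -496.338], [-0.025, -0.835, -0.549, 992.609], [0.0, 0.0, 0.0, 1.0]]}
cheese_press [([548, 82, 0], 0.93)]
wheel_center [([551, 78, 129], 0.72)]
rack_front [([483, 58, 389], 0.62)]
mould_lid [([547, 81, 1], 0.69), ([453, -12, 107], 0.63)]
crank_hinge [([535, 140, 127], 0.74)]
grip_mid [([550, 75, 171], 0.51)]
mug [([453, -33, 406], 0.93)]
kettle [([558, 488, 4], 0.75)]
candle []
shaker [([396, -291, 4], 0.78)]
canister_a [([575, -351, 2], 0.77)]
spoon [([437, 310, -1], 0.4)]
top {'fx': 518.0276554514093, 'fy': 518.0276554514093, 'cx': 328.4908189615734, 'cy': 203.05685735842644, 'dist': array([-0.1200337,  0.       ,  0.       ,  0.       ,  0.       ]), 'world_from_camera': [[-0.479, -0.835, 0.269, 74.294], [-0.878, 0.458, -0.142, 275.084], [-0.005, -0.305, -0.952, 1757.376], [0.0, 0.0, 0.0, 1.0]]}
cheese_press [([551, 
[... 487 characters left out ...]
([439, 312, -2], 0.55)]
{'time_s': 1.3, 'joint_pos': array([ 1.19476379e+00,  3.26207399e-01, -1.92575533e-01,  1.05199020e+00,
       -5.30481950e-06,  1.43656390e+00]), 'qvel': array([ 0.00020269, -0.00057607, -0.00016526, -0.00092346,  0.00112245,
        0.00090143]), 'tau': array([-2.35525695e-04, -4.43326807e+01,  2.62756473e+01,  1.20661927e-03,
       -1.06043701e-04,  1.46918126e-05]), 'eef_pos': array([131.71820774, 534.0294688 , 231.28610903]), 'tcp_rot': array([5.49403740e-06, 1.20605738e-01, 9.92700486e-01, 1.05549268e-05]), 'force': array([ 0.4437844 , -0.79377821,  0.83404453]), 'wrist_torque': array([ 0.02964263, -0.04690485, -0.00344513]), 'gripper_width': 85.58297754807585}
```

View pics/scene0.png

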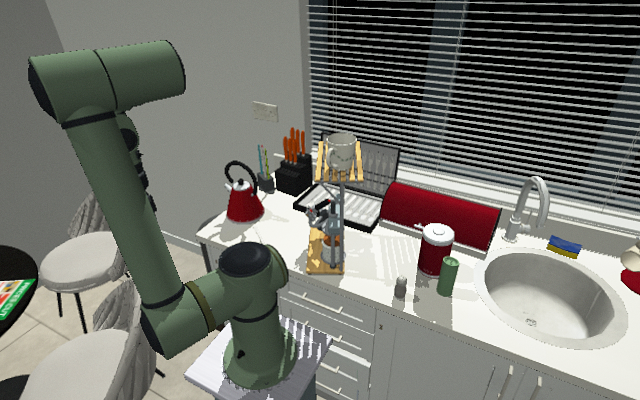

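View pics/top0.png

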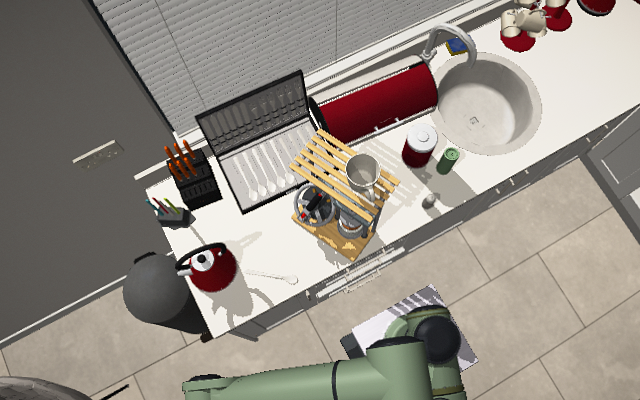

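The scene camera shows the press around (325,240) and the top camera around (335,205), with its front turned towards the kettle. I'll set up a pose model and overlay it on the pictures to check it.

```bash
cat > h.py <<'E'
import numpy as np, cv2
from scipy.spatial.transform import Rotation as R
def proj(c,P):
    T=np.linalg.inv(np.array(c['world_from_camera'])); 
    K=np.array([[c['fx'],0,c['cx']],[0,c['fy'],c['cy']],[0,0,1]])
    return cv2.projectPoints(np.array(P,float).reshape(-1,3),cv2.Rodrigues(T[:3,:3])[0],T[:3,3],K,np.array(c['dist']))[0].reshape(-1,2)
s35,c35=np.sin(np.radians(35)),np.cos(np.radians(35))
class Press:
    def __init__(s,x,y,yaw):
        s.o=np.array([x,y,0.]); s.Rm=R.from_euler('z',yaw).as_matrix()
        s.n=s.Rm@[-s35,0,c35]; s.u=s.Rm@[c35,0,s35]; s.yp=s.Rm[:,1]; s.c=s.o+[0,0,130]
    def w(s,p): return s.o+np.atleast_2d(p)@s.Rm.T
    def hinge(s,th): return s.c+55*(-np.cos(th)*s.u+np.sin(th)*s.yp)+32*s.n
    def d(s,th): return np.cos(th)*s.u-np.sin(th)*s.yp
    def grip(s,th,a,col=0): return s.hinge(th)+(77-1000*col)*(np.cos(a)*s.d(th)+np.sin(a)*s.n)
    def circ(s,r,h): t=np.linspace(0,2*np.pi,60)[:,None]; return s.c+h*s.n+r*(np.cos(t)*s.u+np.sin(t)*s.yp)
def overlay(arm,name,P,th,a,fn,box,k,col=0,im=None):
    im=arm.snapshot(name) if im is None else im; c=arm.calibration(name); x0,y0,x1,y1=box
    im=cv2.resize(im[y0:y1,x0:x1],None,fx=k,fy=k,interpolation=cv2.INTER_CUBIC)
    clean=im.copy()
    def pl(pts,color,cl=True): cv2.polylines(im,[np.int32(np.round(((proj(c,pts)-[x0,y0])+.5)*k*8))],cl,color,1,cv2.LINE_AA,3)
    pl(P.w([[-60,-205,20],[80,-205,20],[80,65,20],[-60,65,20]]),(255,0,255))
    pl(P.circ(75,7),(0,255,255)); pl([P.hinge(th),P.grip(th,a,col)+33*(P.grip(th,a,col)-P.hinge(th))/np.linalg.norm(P.grip(th,a,col)-P.hinge(th))],(0,255,0),False)
    cv2.imwrite(fn,np.hstack([clean,im]))
E
python3 - <<'E'
from rig import arm
from h import *
from scipy.optimize import least_squares
D={}
for n in("scene","top"):
  for k in range(3):
    arm.snapshot(n)
    for t in ("wheel_center","crank_hinge","grip_mid","cheese_press","mould_lid","rack_front"):
        r=arm.tip_of(n,t)
        if r: D.setdefault(t,[]).append(r[0]['xyz'])
for t in D: print(t,np.round(D[t]).astype(int).tolist())
M={t:np.median(D[t],0) for t in D}; print({t:M[t].round(1).tolist() for t in M}); print(arm.sense()['time_s'])
def f(p):
    P=Press(*p[:3]); return np.r_[P.c-M['wheel_center'],P.o-M['cheese_press'],P.hinge(p[3])-M['crank_hinge'],P.grip(p[3],p[4])-M['grip_mid']]
s=least_squares(f,[550,78,-.8,.4,.1]); print(s.x,s.fun.round(1))
P=Press(*s.x[:3]); print('lid in press',(M['mould_lid']-P.o)@P.Rm,'rack',(M['rack_front']-P.o)@P.Rm)
overlay(arm,"top",P,s.x[3],s.x[4],"pics/t1.png",(280,120,410,270),3)
overlay(arm,"scene",P,s.x[3],s.x[4],"pics/s1.png",(285,130,375,290),4)
E
```

```text
wheel_center [[552, 73, 132], [554, 77, 129], [486, -415, -2], [550, 77, 127], [551, 77, 126], [550, 78, 128]]
grip_mid [[551, 73, 174], [551, 74, 173], [550, 73, 175], [550, 78, 172], [549, 76, 1], [549, 75, 174]]
cheese_press [[546, 81, 1], [550, 79, -2], [552, 81, 0], [555, 75, -2], [553, 76, -5], [552, 77, -4]]
mould_lid [[454, -11, 109], [454, -13, 109], [454, -10, 108], [454, -12, 110], [454, -14, 108], [453, -12, 110]]
rack_front [[485, 60, 389], [483, 57, 390], [484, 58, 392], [480, 60, 382], [480, 56, 384], [482, 55, 382]]
crank_hinge [[538, 138, 125], [534, 136, 129], [547, 79, 171], [533, 134, 125], [535, 134, 124]]
{'wheel_center': [550.9, 76.7, 127.6], 'grip_mid': [550.3, 74.6, 173.4], 'cheese_press': [552.2, 77.7, -2.4], 'mould_lid': [454.0, -11.8, 109.0], 'rack_front': [482.8, 57.3, 386.2], 'crank_hinge': [535.3, 134.5, 125.4]}
3.4
[ 5.52215988e+02  7.52278043e+01 -1.21271828e+00  9.09352982e-02
  4.55070579e-02] [ 1.3 -1.5  2.4  0.1 -2.5  2.4 -0.6  1.7 -0.6 -0.8  2.3 -1.8]
lid in press [  47.11489102 -122.55176613  109.        ] rack [ -7.53787432 -71.29632505 386.25      ]
```

View pics/t1.png

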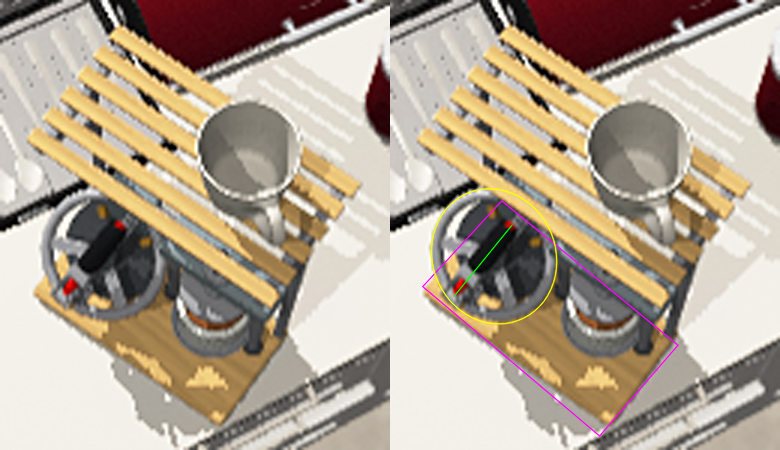

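View pics/s1.png

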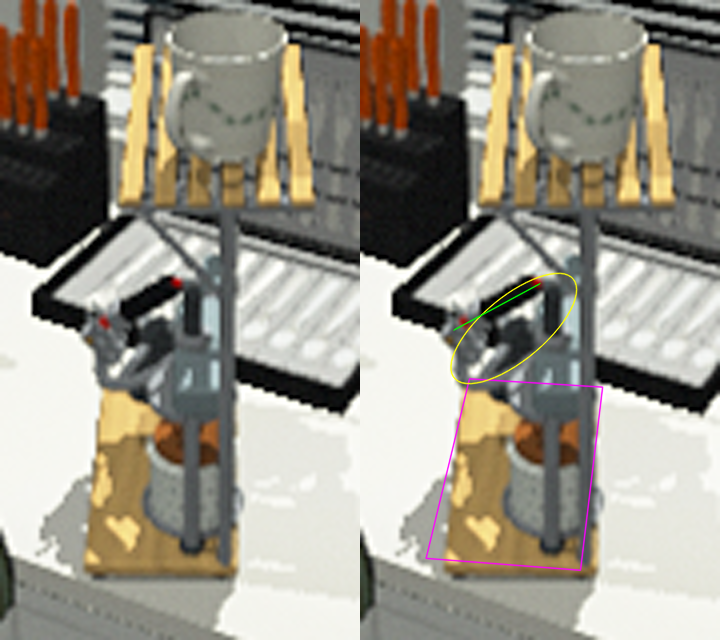

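```bash
cat > fit.py <<'E'
from rig import arm
from h import *
from scipy.optimize import least_squares
ct,cs=arm.calibration("top"),arm.calibration("scene")
M={'wheel_center':[550.9,76.7,128.5],'grip_mid':[550,74.8,173],'hinge':[535,134.5,125.5],'rack':[482,57,386],'lid':[454.5,-12.5,108.5]}
T=[([-60,65,20],(292,217.5)),([-60,-205,20],(354,261.5)),([80,-205,20],(377.3,231))]
S=[([-60,-205,20],(306.8,273)),([80,-205,20],(344.8,272))]
def f(p):
    P=Press(*p[:3])
    return np.r_[(P.c-M['wheel_center'])/3,(P.hinge(p[3])-M['hinge'])/3,(P.grip(p[3],p[4])-M['grip_mid'])/3,
      (proj(ct,P.w([a for a,_ in T]))-[b for _,b in T]).ravel(),(proj(cs,P.w([a for a,_ in S]))-[b for _,b in S]).ravel()]
s=least_squares(f,[550,78,-.8,.4,.1]); print(s.x.round(3),s.fun.round(1))
P=Press(*s.x[:3]); print('lid',(np.array(M['lid'])-P.o)@P.Rm,'rack',(np.array(M['rack'])-P.o)@P.Rm)
t0=cv2.imread('pics/top0.png'); s0=cv2.imread('pics/scene0.png')
overlay(arm,"top",P,s.x[3],s.x[4],"pics/t2.png",(280,120,410,270),3,im=t0)
overlay(arm,"scene",P,s.x[3],s.x[4],"pics/s2.png",(285,130,375,290),4,im=s0)
E
python3 fit.py
```

```text
[ 5.50424e+02  7.32140e+01 -1.12900e+00  1.92000e-01  5.30000e-02] [-0.2 -1.2  0.5 -0.6 -0.1 -0.1 -1.6 -0.2 -0.4 -0.9 -0.4  0.2  0.3  0.2
 -1.4 -1.1 -2.3 -0.1 -0.7]
lid [  36.45080912 -123.36809752  108.5       ] rack [-14.60961626 -68.78483122 386.        ]
```

View pics/t2.png

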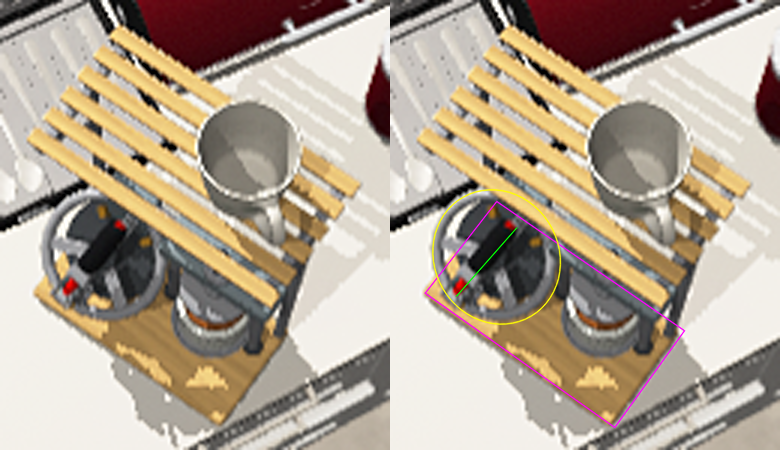

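View pics/s2.png

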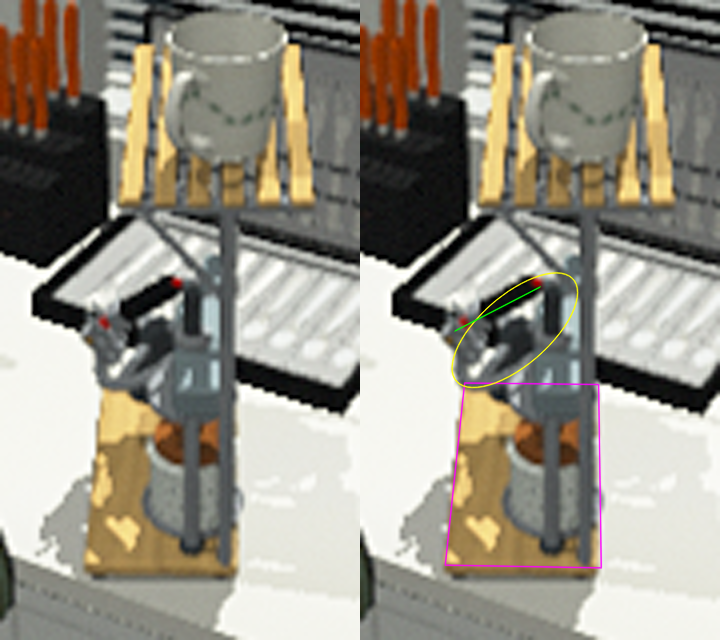

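```bash
cat >> h.py <<'E'
PR=Press(550.5,76,-1.13); TH0=.19; AL0=.05
def Rt(th,tilt=0):  # tool rot: z=-n, y=hinge axis at th; x = y x z
    z=-PR.n; y=np.cos(th)*PR.yp+np.sin(th)*PR.u; x=np.cross(y,z)
    return np.c_[x,y,z]
def delta(arm,grasp,Rg,cur=None):
    "shift cm / rotvec in tool axes from current measured pose to put hold point at grasp"
    s=arm.sense(); q=s['tcp_rot']; Rc=R.from_quat([q[1],q[2],q[3],q[0]]).as_matrix()
    tcp=np.array(grasp)+Rg[:,2]*arm.hold_point_z
    return (Rc.T@(tcp-s['eef_pos'])/10).round(2),R.from_matrix(Rc.T@Rg).as_rotvec().round(3)
E
python3 - <<'E'
from rig import arm
from h import *
g=PR.grip(TH0,AL0); print(g,PR.n,arm.hold_point_z)
print(Rt(TH0))
for s in(150,0): print(delta(arm,g+s*PR.n,Rt(TH0)))
E
```

```text
[545.50339415  76.89595837 171.70268372] [-0.24472201  0.51874952  0.81915204] 18.700000000000003
[[-0.17240346  0.95414264  0.24472201]
 [ 0.80809741  0.27906542 -0.51874952]
 [-0.56325449  0.10832501 -0.81915204]]
(array([-46.37, -28.63,  -4.8 ]), array([ 0.219, -0.602,  1.043]))
(array([-51.8 , -35.3 ,   7.49]), array([ 0.219, -0.602,  1.043]))
```

```bash
python3 -m crank '[-5,-3,-0.5,0.02,-0.06,0.1,-1, -10,-6,-1,0.05,-0.13,0.22,-1, -15,-9,-1.5,0.07,-0.2,0.35,-1, -19,-12,-2,0.1,-0.26,0.46,-1, -23,-14,-2.5,0.11,-0.3,0.52,-1]'
python3 - <<'E'
from rig import arm
from h import *
print(arm.sense()['joint_pos'].round(3),delta(arm,PR.grip(TH0,AL0)+150*PR.n,Rt(TH0)))
E
```

```text
time_s: 4.0
eef_pos: [307.3, 355.9, 254.2]
tcp_rot: [0.141, 0.37, 0.915, -0.072]
force: [1.0, 0.6, -0.1]
gripper_width: 85.1
[ 0.9    0.229 -0.306  1.097 -0.312  1.678] (array([-28.79,  -0.79,   6.82]), array([ 0.108, -0.3  ,  0.522]))
```

```bash
python3 -m crank '[-5,-0.2,1.2,0.02,-0.06,0.1,-1, -10,-0.3,2.4,0.04,-0.12,0.21,-1, -15,-0.4,3.6,0.06,-0.18,0.31,-1, -20,-0.5,4.8,0.09,-0.24,0.42,-1, -24,-0.7,5.7,0.1,-0.29,0.5,-1]'
python3 - <<'E'
from rig import arm
from h import *
print(arm.sense()['joint_pos'].round(3),delta(arm,PR.grip(TH0,AL0)+150*PR.n,Rt(TH0)))
E
```

```text
time_s: 4.5
eef_pos: [480.0, 179.8, 274.5]
tcp_rot: [0.265, 0.577, 0.761, -0.132]
force: [0.4, 0.7, -0.5]
gripper_width: 85.4
[ 0.55   0.299 -0.259  1.075 -0.599  1.867] (array([-3.73,  2.17,  2.21]), array([ 0.009, -0.011,  0.019]))
```

```bash
cat > look.py <<'E'
import sys
from rig import arm
from h import *
th,al,col=map(float,sys.argv[2:5])
overlay(arm,"top",PR,th,al,f"pics/t{sys.argv[1]}.png",(280,120,410,270),3,col)
overlay(arm,"scene",PR,th,al,f"pics/s{sys.argv[1]}.png",(275,120,375,290),4,col)
E
python3 look.py 3 .19 .05 0
```

```text
(no output)
```

View pics/t3.png

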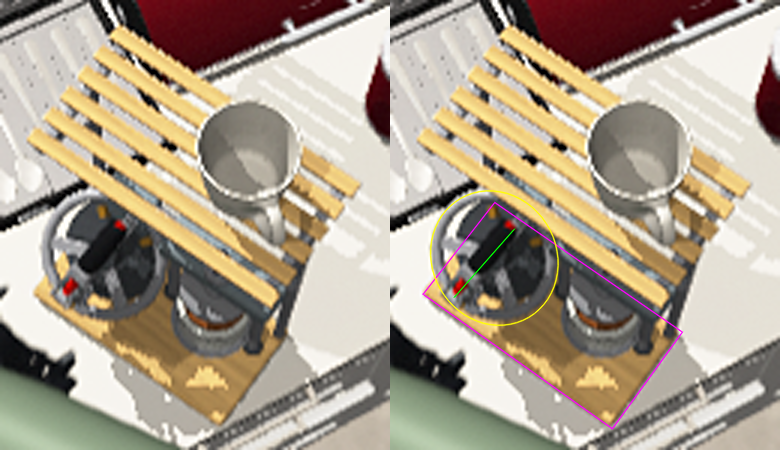

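View pics/s3.png

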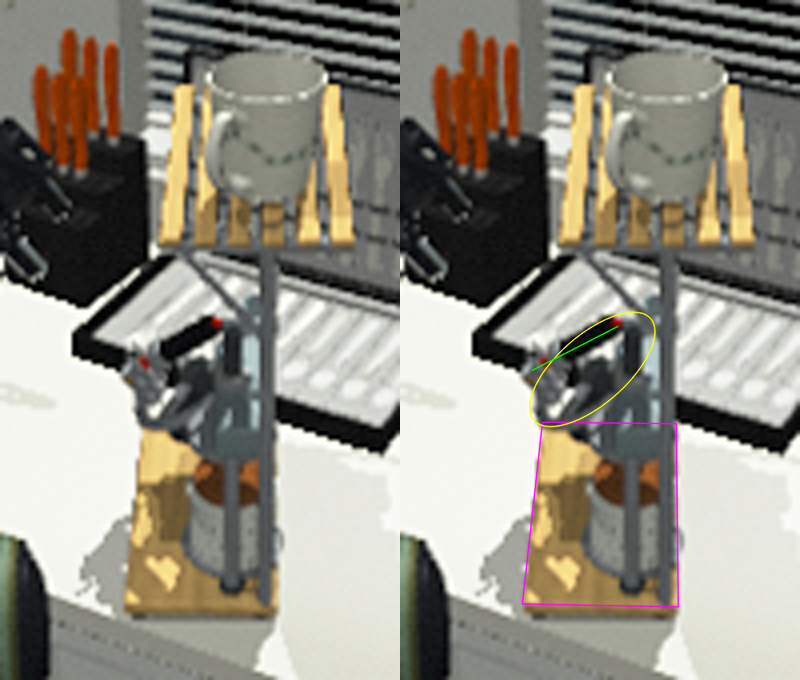

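Run:
```python
from rig import arm
from h import *
from scipy.optimize import least_squares
ct,cs=arm.calibration("top"),arm.calibration("scene")
# pixel centre: zoomed/k + off
Tt=np.array([(70,287),(80,267),(121,226)])/3-.5+[280,120]
Ts=np.array([(143,362),(160,352),(217,323)])/4-.5+[275,120]
def pts(P,p): h=P.hinge(p[0]); e=np.cos(p[1])*P.d(p[0])+np.sin(p[1])*P.n; return np.array([h+p[2]*e,h+44*e,h+113*e])
def f(p):
    P=Press(550.5+p[3],76+p[4],-1.13+p[5])
    Q=pts(P,p)
    return np.r_[(proj(ct,Q)-Tt).ravel(),(proj(cs,Q)-Ts).ravel(),p[3]/3,p[4]/3,p[5]/.03,(p[2]-25)/5]
for a0 in(.05,.3):
    s=least_squares(f,[.2,a0,25,0,0,0]); print(s.x.round(3),s.fun.round(2))
P=Press(550.5+s.x[3],76+s.x[4],-1.13+s.x[5]);print(P.grip(*s.x[:2]))
```

```text
[ 1.7400e-01  5.5000e-02  1.9634e+01  1.6480e+00  3.7050e+00 -6.0000e-03] [ 0.2  -0.48  1.18  1.14  0.05  0.15  0.24 -0.36  0.64 -0.32  0.   -0.28
  0.55  1.24 -0.19 -1.07]
[ 1.7400e-01  5.5000e-02  1.9634e+01  1.6480e+00  3.7050e+00 -6.0000e-03] [ 0.2  -0.48  1.18  1.14  0.05  0.15  0.24 -0.36  0.64 -0.32  0.   -0.28
  0.55  1.24 -0.19 -1.07]
[547.39702233  80.92974914 172.02396659]
```

```bash
cat >> h.py <<'E'
PR=Press(551.5,78,-1.133); TH0=.18; AL0=.055
E
python3 - <<'E'
from rig import arm
from h import *
g=PR.grip(TH0,AL0);print(g)
for s in(60,3):print(delta(arm,g+s*PR.n,Rt(TH0)))
E
```

```text
[546.61797433  79.18833176 172.02933155]
(array([-3.55,  2.24, 10.97]), array([ 0.009, -0.011,  0.009]))
(array([-3.61,  2.19, 16.67]), array([ 0.009, -0.011,  0.009]))
```

```bash
python3 -m crank '[-1.5,1,3,0.009,-0.011,0.009,-1, -3,2,6,0.009,-0.011,0.009,-1, -3.5,2.2,9,0.009,-0.011,0.009,-1, -3.5,2.2,11,0.009,-0.011,0.009,-1]'
python3 - <<'E'
from rig import arm
from h import *
g=PR.grip(TH0,AL0)
print(arm.sense()['joint_pos'].round(3))
for s in(60,3):print(delta(arm,g+s*PR.n,Rt(TH0)))
E
python3 look.py 4 .18 .055 0
```

```text
time_s: 5.0
eef_pos: [534.0, 103.0, 204.3]
tcp_rot: [0.266, 0.58, 0.758, -0.137]
force: [-0.1, 0.7, 0.4]
gripper_width: 85.5
[ 0.375  0.348 -0.386  0.791 -0.607  1.667]
(array([-0.32,  0.19,  0.06]), array([ 0.001, -0.003,  0.006]))
(array([-0.34,  0.18,  5.76]), array([ 0.001, -0.003,  0.006]))
```

View pics/t4.png

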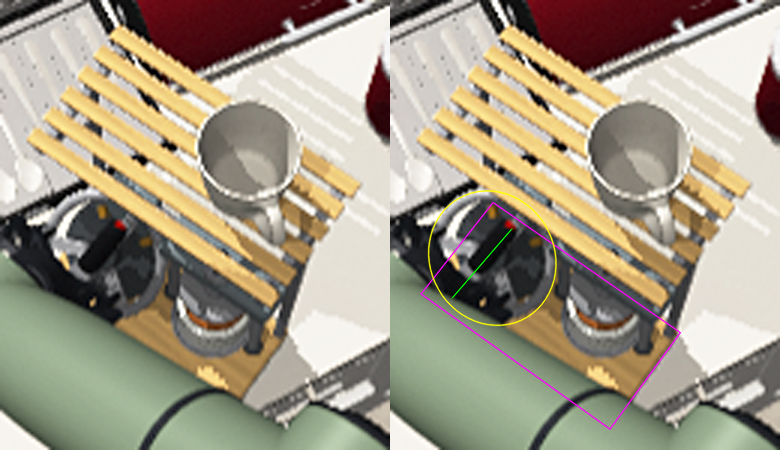

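View pics/s4.png

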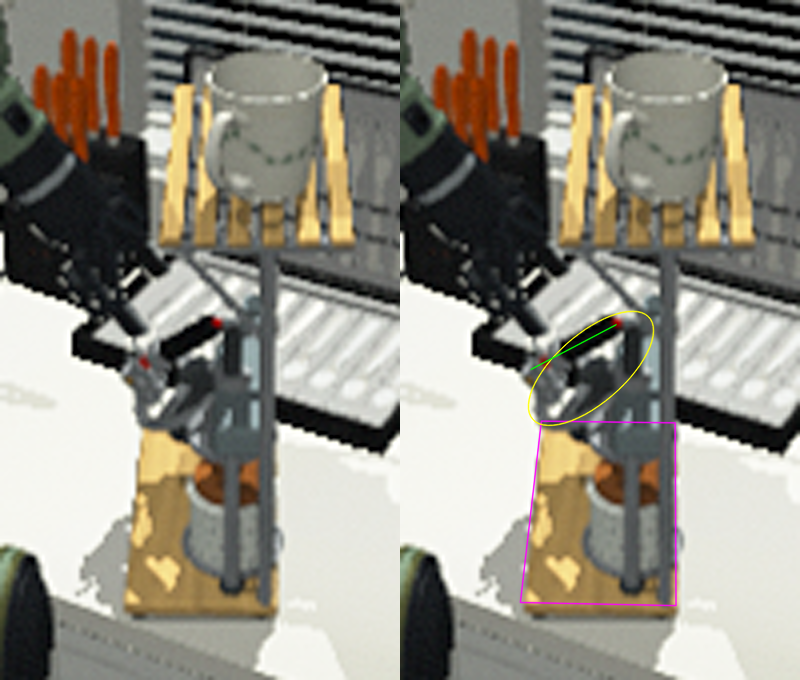

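```bash
python3 -m crank '[-0.3,0.2,2,0,0,0,-1, -0.3,0.2,4,0,0,0,-1, -0.3,0.2,5,0,0,0,-1, -0.3,0.2,5.7,0,0,0,-1, -0.3,0.2,5.7,0,0,0,-1]'
python3 - <<'E'
from rig import arm
from h import *
g=PR.grip(TH0,AL0)
print(arm.sense()['joint_pos'].round(3))
for s in(3,):print(delta(arm,g+s*PR.n,Rt(TH0)))
E
python3 look.py 5 .18 .055 0
```

```text
time_s: 5.6
eef_pos: [550.1, 72.9, 160.4]
tcp_rot: [0.266, 0.579, 0.758, -0.137]
force: [-0.0, 0.9, 0.4]
gripper_width: 85.5
[ 0.31   0.391 -0.453  0.636 -0.603  1.588]
(array([-0.09, -0.04,  0.2 ]), array([ 0.002, -0.002,  0.007]))
```

View pics/t5.png

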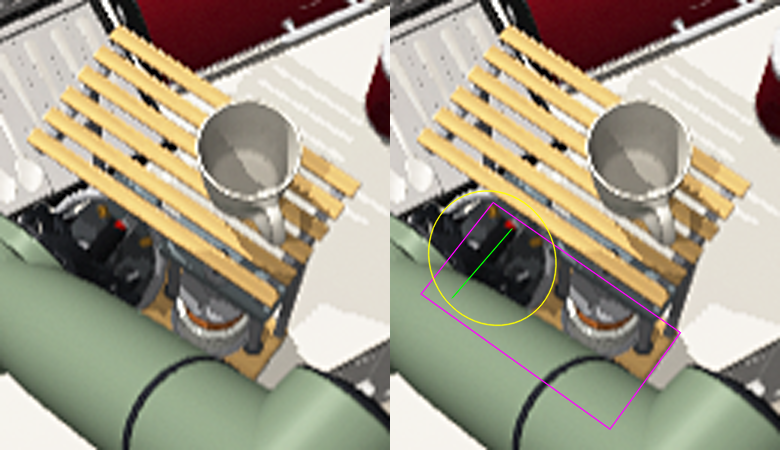

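View pics/s5.png

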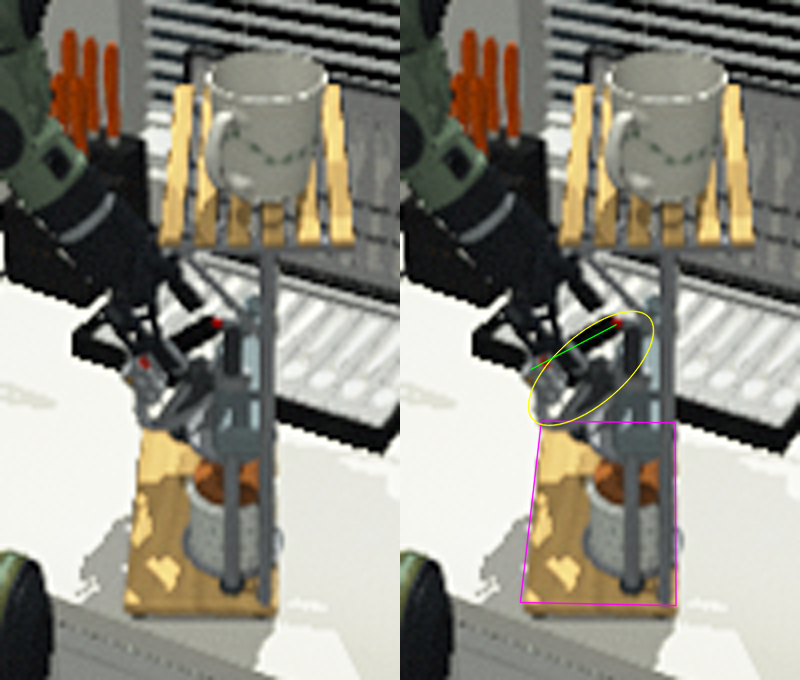

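```bash
python3 -m crank '[-0.1,0,0.1,0,0,0,0, -0.1,0,0.1,0,0,0,0.5, -0.1,0,0.1,0,0,0,1, -0.1,0,0.1,0,0,0,1, -0.1,0,0.1,0,0,0,1]' 30; python3 -m crank '[0,0,0,0,0,0,1,0,0,0,0,0,0,1]'
python3 - <<'E'
from rig import arm
from h import *
s=arm.sense();print(s['joint_pos'].round(3),s['wrist_torque'])
print(delta(arm,PR.grip(TH0,AL0),Rt(TH0)))
E
python3 look.py 6 .18 .055 0
```

```text
time_s: 6.2
eef_pos: [550.7, 71.3, 160.3]
tcp_rot: [0.267, 0.58, 0.758, -0.137]
force: [0.6, 0.1, 1.1]
gripper_width: 24.1
time_s: 6.4
eef_pos: [550.8, 71.3, 160.3]
tcp_rot: [0.267, 0.58, 0.758, -0.137]
force: [0.4, 0.1, 1.1]
gripper_width: 24.0
[ 0.307  0.39  -0.454  0.632 -0.603  1.584] [0.41781249 0.33025335 0.10581026]
(array([ 0.05, -0.05,  0.39]), array([ 0.002, -0.002,  0.006]))
```

```bash
python3 -m crank '[0.14,0,-1.14,0,0,0,1, 0.46,0,-2.26,0,0,0,1, 0.93,0,-3.3,0,0,0,1, 1.56,0,-4.28,0,0,0,1, 2.33,0,-5.14,0,0,0,1]'
python3 - <<'E'
from rig import arm
from h import *
s=arm.sense();print(s['joint_pos'].round(3),s['wrist_torque'])
print('a=.8',delta(arm,PR.grip(TH0,.8),Rt(TH0)), Rt(TH0).T@s['force'])
E
python3 look.py 7 .18 .8 0
```

```text
time_s: 7.0
eef_pos: [533.0, 116.8, 189.0]
tcp_rot: [0.266, 0.58, 0.758, -0.138]
force: [0.5, -3.2, -7.2]
gripper_width: 24.1
[ 0.4    0.379 -0.383  0.781 -0.609  1.698] [ 0.3779217   0.50917922 -0.00583942]
a=.8 (array([0.  , 0.05, 0.44]), array([ 0.001, -0.001,  0.007])) [ 1.36931287 -1.18668088  7.66366429]
```

View pics/s7.png

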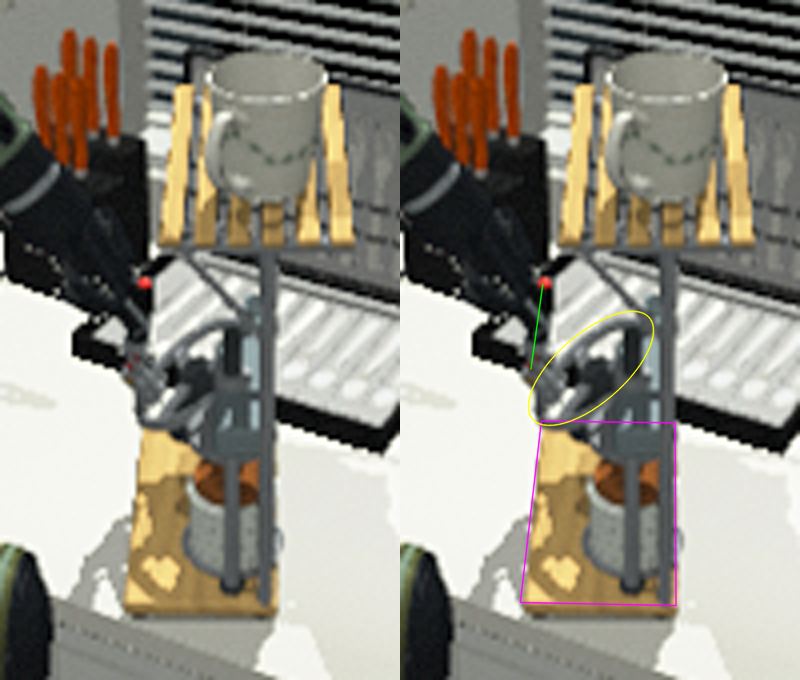

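View pics/t7.png

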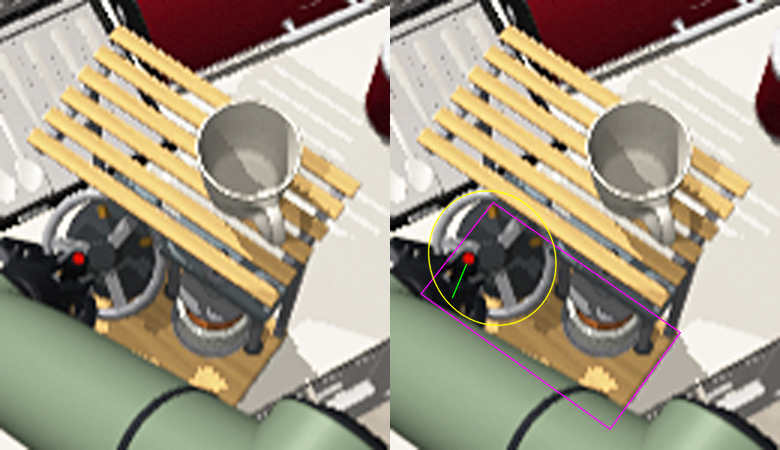

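```bash
python3 -m crank '[1.2,0,-0.96,0,0,0,1, 2.57,0,-1.65,0,0,0,1, 4.06,0,-2.06,0,0,0,1, 5.36,0,-2.18,0,0,0,1, 5.5,0,-2.18,0,0,0,1]'
python3 - <<'E'
from rig import arm
from h import *
s=arm.sense();print(s['joint_pos'].round(3),s['wrist_torque'])
print('a=1.57',delta(arm,PR.grip(TH0,1.571),Rt(TH0)), Rt(TH0).T@s['force'])
E
python3 look.py 8 .18 1.57 0
```

```text
time_s: 7.6
eef_pos: [517.9, 172.0, 176.5]
tcp_rot: [0.268, 0.579, 0.758, -0.138]
force: [-3.8, -4.1, 4.2]
gripper_width: 23.7
[ 0.506  0.437 -0.329  0.85  -0.611  1.825] [-1.02639986  0.62192224 -0.74424956]
a=1.57 (array([-0.05,  0.05,  0.48]), array([0.002, 0.001, 0.008])) [-4.95710474 -4.38415362 -2.28108736]
```

View pics/s8.png

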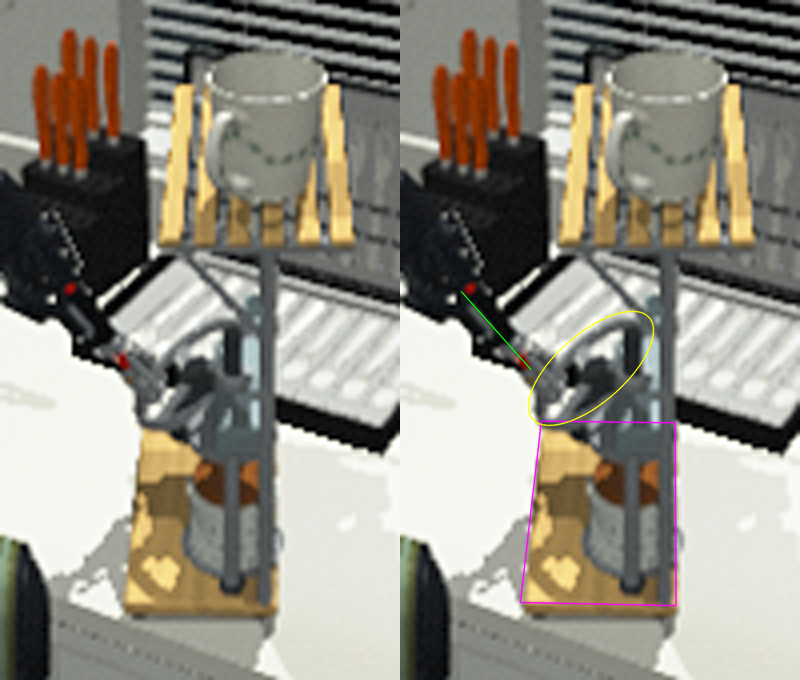

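View pics/t8.png

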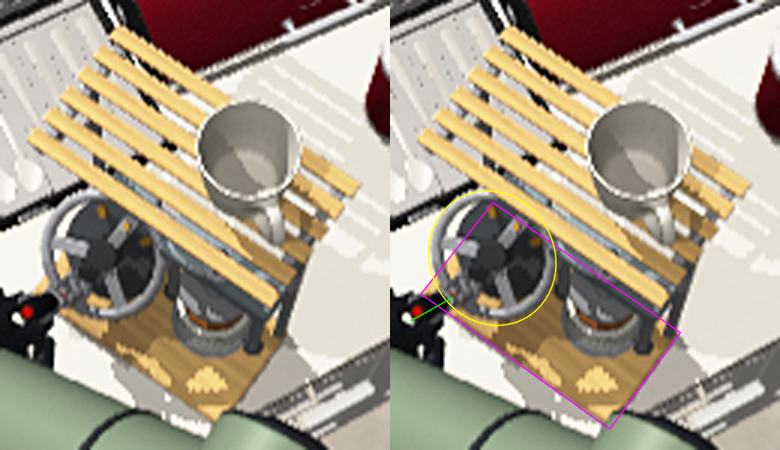

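```bash
python3 -m crank '[0,0,0.3,0,0,0,1, 0,0,0.6,0,0,0,1, 0,0,0.9,0,0,0,1, 0,0,1.2,0,0,0,1, 0,0,1.5,0,0,0,1]' 45
python3 - <<'E'
from rig import arm
from h import *
s=arm.sense();print(s['joint_pos'].round(3),s['wrist_torque'])
print('a=1.57',delta(arm,PR.grip(TH0,1.571,.014),Rt(TH0)), Rt(TH0).T@s['force'])
E
python3 look.py 9 .18 1.57 0.014
```

```text
time_s: 8.2
eef_pos: [525.5, 167.6, 166.3]
tcp_rot: [0.268, 0.581, 0.757, -0.132]
force: [-0.2, 9.2, 7.3]
gripper_width: 23.5
[ 0.49   0.443 -0.346  0.803 -0.606  1.805] [ 0.83519181 -0.43940931  0.49977312]
a=1.57 (array([-0.14, -0.45,  0.63]), array([ 0.011, -0.006,  0.001])) [  3.33216488   3.15631643 -10.86717707]
```

```bash
python3 -m crank '[0,0,0.3,0,0,0,1, 0,0,0.3,0,0,0,1]'
python3 - <<'E'
from rig import arm
from h import *
s=arm.sense();print(s['joint_pos'].round(3),s['wrist_torque'])
print('a=1.57',delta(arm,PR.grip(TH0,1.571,.014),Rt(TH0)), Rt(TH0).T@s['force'])
E
python3 look.py 10 .18 1.57 0.014
```

```text
time_s: 8.5
eef_pos: [526.1, 167.3, 164.7]
tcp_rot: [0.268, 0.58, 0.758, -0.131]
force: [-8.1, 15.0, 16.8]
gripper_width: 23.7
[ 0.488  0.444 -0.349  0.796 -0.605  1.801] [ 0.57771774  0.45899482 -0.1176808 ]
a=1.57 (array([-0.2 , -0.48,  0.46]), array([ 0.012, -0.008,  0.002])) [  4.06914701  -1.75046052 -23.50655884]
```

View pics/s10.png

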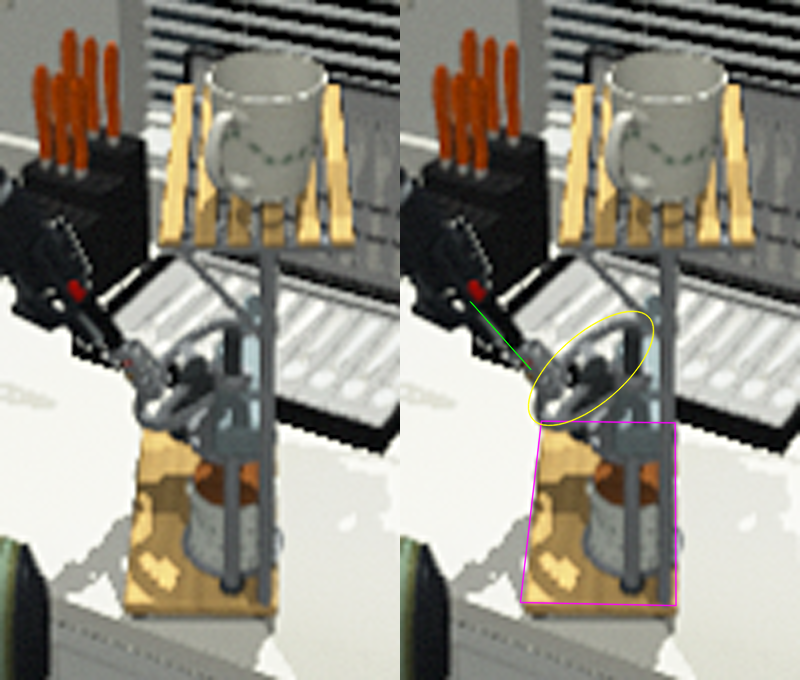

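View pics/t10.png

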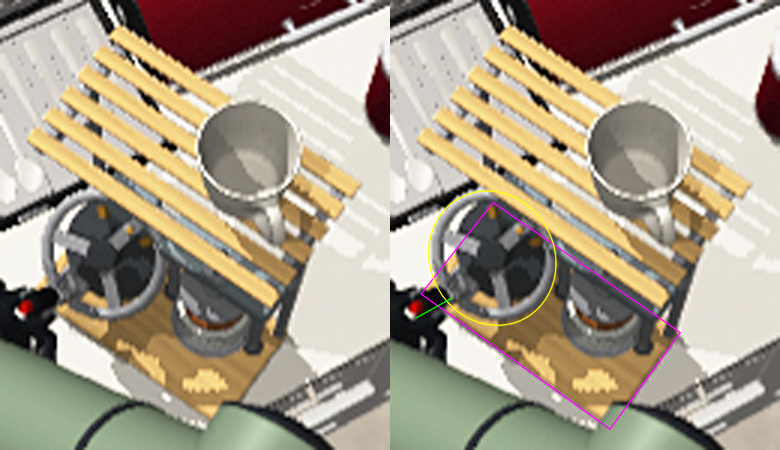

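```bash
cat > rows.py <<'E'
import sys,numpy as np
p0,d=float(sys.argv[1]),float(sys.argv[2]); r=5.5
for k in range(1,6): print([round(float(r*(np.cos(p0+k*d)-np.cos(p0))),2),round(float(r*(np.sin(p0+k*d)-np.sin(p0))),2)],end=' ')
print('end phase',p0+5*d)
E
cat > st.py <<'E'
from rig import arm
from h import *
s=arm.sense(); Rg=Rt(TH0); q=s['tcp_rot']; 
g=s['eef_pos']-arm.hold_point_z*R.from_quat([q[1],q[2],q[3],q[0]]).as_matrix()[:,2]
p=Rg.T@(g-PR.c); f=Rg.T@s['force']
print('t',s['time_s'],'p_tool',p.round(1),'phase',np.arctan2(p[1],p[0]).round(3),'r',np.hypot(p[0],p[1]).round(1),'F_tool',f.round(1),'q',s['joint_pos'].round(2),'w',s['gripper_width'].round(1))
E
python3 st.py; python3 rows.py .09 .12
```

```text
[-0.1, 0.65] [-0.27, 1.29] [-0.53, 1.9] [-0.85, 2.47] [-1.24, 3.01] end phase 0.69Traceback (most recent call last):
  File "st.py", line 6, in <module>
    print('t',s['time_s'],'p_tool',p.round(1),'phase',np.arctan2(p[1],p[0]).round(3),'r',np.hypot(p[0],p[1]).round(1),'F_tool',f.round(1),'q',s['joint_pos'].round(2),'w',s['gripper_width'].round(1))
                                                                                                                                                                          ^^^^^^^^^^^^^^^^^^^^^^^^
AttributeError: 'float' object has no attribute 'round'
```

```bash
sed -i "s/s\['gripper_width'\].round(1)/round(s['gripper_width'],1)/" st.py; python3 st.py; python3 -m crank '[-0.1,0.65,-0.2,0,0,0,1, -0.3,1.3,-0.2,0,0,0,1, -0.55,1.9,-0.2,0,0,0,1, -0.85,2.45,-0.2,0,0,0,1, -1.25,3,-0.2,0,0,0,1]' 60; python3 st.py; python3 rows.py .69 .14
```

```text
t 8.6 p_tool [ 56.8   4.6 -99.7] phase 0.08 r 57.0 F_tool [  2.6  -0.9 -23.7] q [ 0.49  0.44 -0.35  0.8  -0.61  1.8 ] w 23.7
time_s: 9.1
eef_pos: [554.5, 166.7, 174.0]
tcp_rot: [0.266, 0.58, 0.759, -0.133]
force: [-8.0, 12.8, 7.3]
gripper_width: 23.1
t 9.1 p_tool [  45.9   32.5 -100.1] phase 0.615 r 56.2 F_tool [  7.6  -3.2 -14.6] q [ 0.46  0.47 -0.28  0.83 -0.6   1.77] w 23.1
[-0.53, 0.56] [-1.13, 1.04] [-1.8, 1.43] [-2.51, 1.72] [-3.25, 1.91] end phase 1.3900000000000001
```

```bash
python3 -m crank '[-0.55,0.55,-0.1,0,0,0,1, -1.15,1.05,-0.1,0,0,0,1, -1.8,1.45,-0.1,0,0,0,1, -2.5,1.7,-0.1,0,0,0,1, -3.25,1.9,-0.1,0,0,0,1]'; python3 st.py; python3 rows.py 1.39 .14; python3 look.py 11 1.5 1.57 0.014
```

```text
time_s: 9.6
eef_pos: [579.8, 146.1, 194.7]
tcp_rot: [0.267, 0.58, 0.758, -0.132]
force: [0.0, 9.2, 2.2]
gripper_width: 23.0
t 9.6 p_tool [  13.1   52.8 -100.2] phase 1.328 r 54.4 F_tool [ 6.1  2.9 -6.5] q [ 0.41  0.46 -0.23  0.85 -0.6   1.71] w 23.0
[-0.76, 0.09] [-1.53, 0.06] [-2.29, -0.07] [-3.02, -0.3] [-3.72, -0.64] end phase 2.09
```

View pics/t11.png

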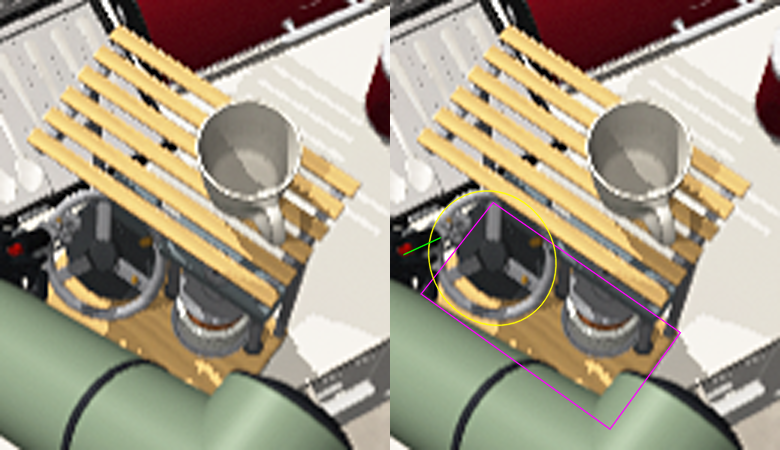

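View pics/s11.png

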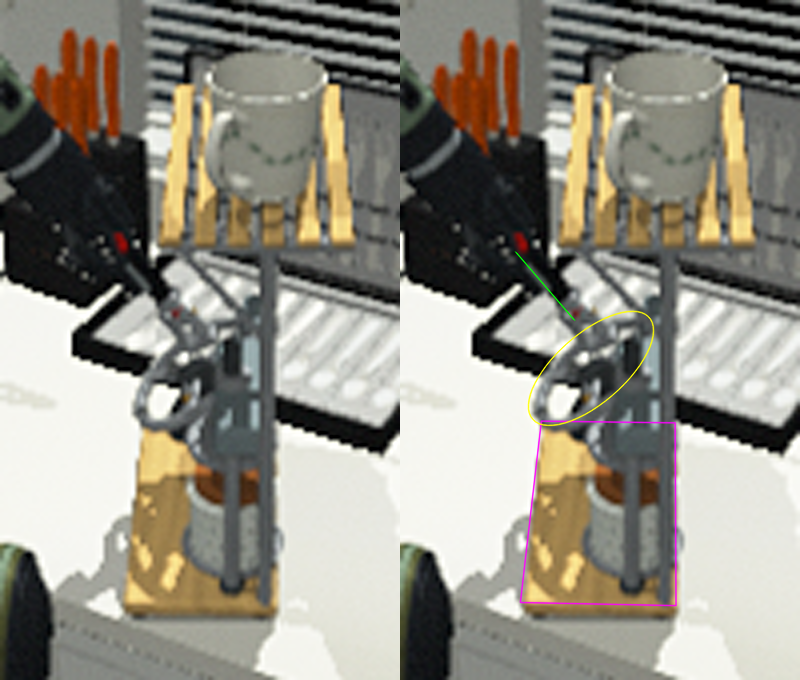

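```bash
python3 -m crank '[-0.75,0.1,0,0,0,0,1, -1.55,0.05,0,0,0,0,1, -2.3,-0.05,0,0,0,0,1, -3,-0.3,0,0,0,0,1, -3.7,-0.65,0,0,0,0,1]'; python3 st.py; python3 rows.py 2.09 .14
```

```text
time_s: 10.2
eef_pos: [579.2, 113.6, 214.9]
tcp_rot: [0.266, 0.58, 0.758, -0.133]
force: [-3.9, 11.0, 3.7]
gripper_width: 23.3
t 10.2 p_tool [ -24.4   45.1 -100. ] phase 2.066 r 51.3 F_tool [ 7.5 -0.2 -9.7] q [ 0.36  0.41 -0.26  0.84 -0.6   1.65] w 23.3
[-0.64, -0.43] [-1.21, -0.94] [-1.71, -1.53] [-2.12, -2.18] [-2.43, -2.88] end phase 2.79
```

```bash
python3 -m crank '[-0.65,-0.45,0,0,0,0,1, -1.2,-0.95,0,0,0,0,1, -1.7,-1.55,0,0,0,0,1, -2.1,-2.2,0,0,0,0,1, -2.45,-2.9,0,0,0,0,1]'; python3 st.py; python3 rows.py 2.79 .14
```

```text
time_s: 10.7
eef_pos: [555.7, 86.8, 224.7]
tcp_rot: [0.264, 0.58, 0.759, -0.132]
force: [-2.7, 16.2, 2.4]
gripper_width: 23.7
t 10.7 p_tool [-47.3  16.1 -99.8] phase 2.814 r 50.0 F_tool [ 12.2   2.3 -11.1] q [ 0.33  0.33 -0.35  0.8  -0.59  1.61] w 23.7
[-0.21, -0.74] [-0.32, -1.5] [-0.32, -2.27] [-0.22, -3.03] [-0.01, -3.77] end phase 3.49
```

```bash
python3 look.py 12 3.0 1.57 0.014
```

```text
(no output)
```

View pics/s12.png

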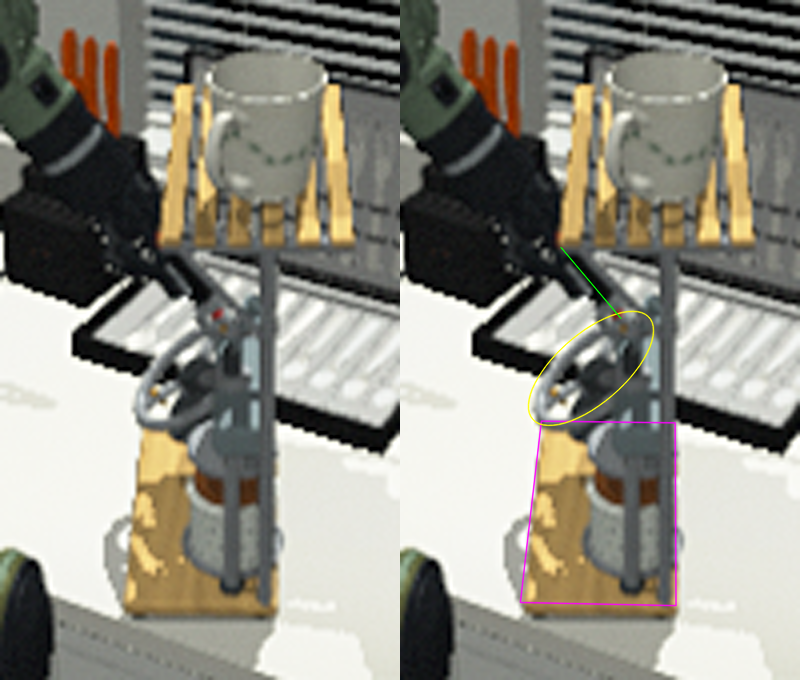

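View pics/t12.png

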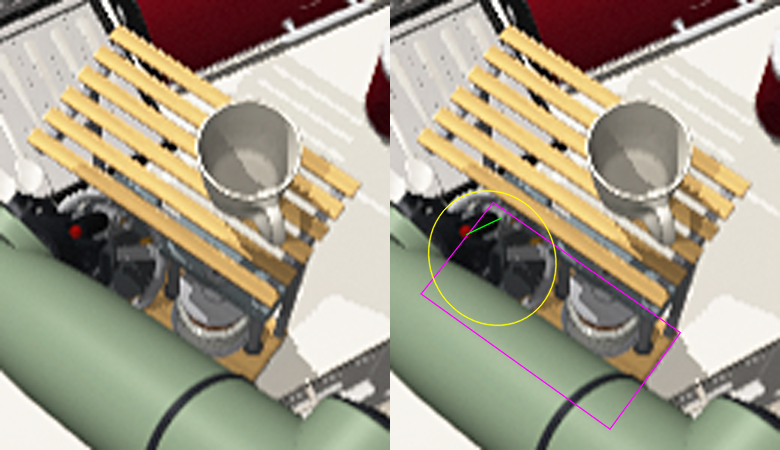

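```bash
python3 -m crank '[-0.1,-0.75,0,0,0,0,1, -0.2,-1.5,0,0,0,0,1, -0.2,-2.25,0,0,0,0,1, -0.1,-3.05,0,0,0,0,1, 0.1,-3.75,0,0,0,0,1]'; python3 st.py; python3 rows.py 3.49 .14
```

```text
time_s: 11.3
eef_pos: [521.9, 77.1, 220.8]
tcp_rot: [0.266, 0.581, 0.758, -0.13]
force: [5.3, 12.8, -2.4]
gripper_width: 23.3
t 11.3 p_tool [-46.9 -19.4 -99.8] phase -2.75 r 50.7 F_tool [10.8  8.5 -3.4] q [ 0.33  0.28 -0.44  0.77 -0.6   1.61] w 23.3
[0.31, -0.7] [0.72, -1.36] [1.21, -1.94] [1.79, -2.46] [2.43, -2.89] end phase 4.19
```

```bash
python3 -m crank '[0.4,-0.7,0.05,0,0,0,1, 0.8,-1.3,0.1,0,0,0,1, 1.3,-1.9,0.1,0,0,0,1, 1.9,-2.45,0.1,0,0,0,1, 2.5,-2.85,0.1,0,0,0,1]'; python3 st.py; python3 rows.py 4.19 .14
```

```text
time_s: 11.8
eef_pos: [492.5, 86.6, 205.9]
tcp_rot: [0.27, 0.581, 0.757, -0.131]
force: [4.9, 6.6, 8.0]
gripper_width: 23.0
t 11.8 p_tool [-25.4 -46.3 -99.6] phase -2.072 r 52.8 F_tool [-0.1  7.4 -8.8] q [ 0.37  0.26 -0.51  0.74 -0.61  1.66] w 23.0
[0.69, -0.34] [1.42, -0.57] [2.18, -0.7] [2.95, -0.73] [3.72, -0.65] end phase 4.890000000000001
```

```bash
python3 -m crank '[0.7,-0.35,0,0,0,0,1, 1.4,-0.55,0,0,0,0,1, 2.2,-0.7,0,0,0,0,1, 2.95,-0.7,0,0,0,0,1, 3.7,-0.6,0,0,0,0,1]'; python3 st.py; python3 rows.py 4.89 .14;python3 look.py 13 5.0 1.57 0.014
```

```text
time_s: 12.3
eef_pos: [477.5, 112.9, 184.3]
tcp_rot: [0.269, 0.58, 0.757, -0.135]
force: [-5.2, 3.8, 15.6]
gripper_width: 23.9
t 12.3 p_tool [ 10.7 -55.2 -99.3] phase -1.379 r 56.2 F_tool [ -4.9  -2.2 -16. ] q [ 0.44  0.3  -0.51  0.74 -0.61  1.74] w 23.9
[0.75, 0.19] [1.46, 0.48] [2.12, 0.87] [2.73, 1.34] [3.26, 1.9] end phase 5.59
```

View pics/s13.png

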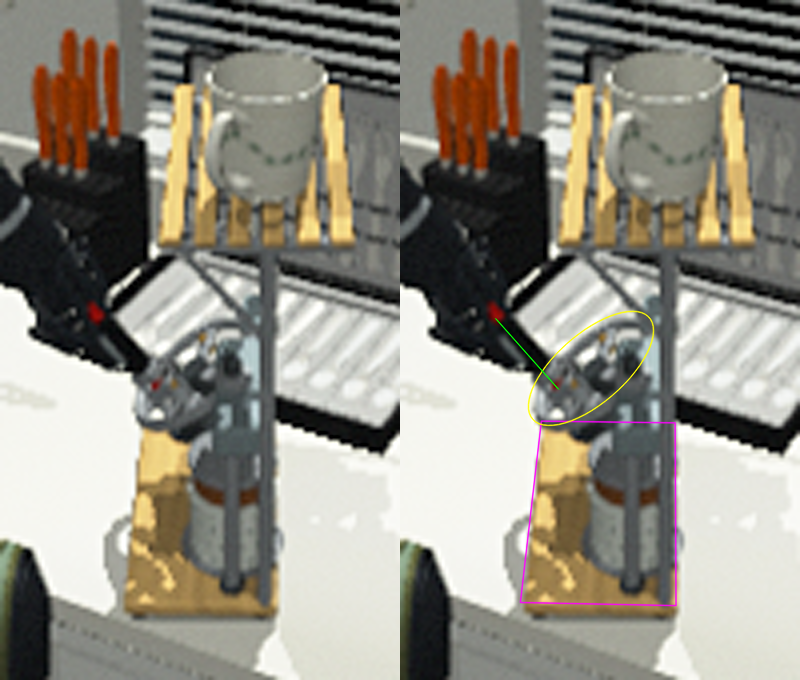

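```bash
python3 -m crank '[0.75,0.2,-0.1,0,0,0,1, 1.45,0.5,-0.1,0,0,0,1, 2.1,0.85,-0.1,0,0,0,1, 2.75,1.35,-0.1,0,0,0,1, 3.25,1.9,-0.1,0,0,0,1]'; python3 st.py; python3 rows.py 5.59 .14
```

```text
time_s: 12.9
eef_pos: [485.9, 145.4, 166.3]
tcp_rot: [0.265, 0.58, 0.758, -0.136]
force: [-11.3, 7.0, 11.0]
gripper_width: 23.6
t 12.9 p_tool [ 45.5 -39.6 -99.4] phase -0.717 r 60.4 F_tool [  1.5  -7.6 -15.4] q [ 0.49  0.38 -0.46  0.77 -0.61  1.8 ] w 23.6
[0.45, 0.62] [0.81, 1.31] [1.07, 2.03] [1.22, 2.78] [1.27, 3.55] end phase 6.29
```

```bash
python3 -m crank '[0.45,0.6,-0.1,0,0,0,1, 0.8,1.3,-0.1,0,0,0,1, 1.05,2,-0.1,0,0,0,1, 1.2,2.8,-0.1,0,0,0,1, 1.25,3.55,-0.1,0,0,0,1]'; python3 st.py; python3 rows.py 6.29 .09;python3 look.py 14 6.47 1.57 0.014
```

```text
time_s: 13.4
eef_pos: [516.1, 167.8, 161.5]
tcp_rot: [0.262, 0.58, 0.759, -0.135]
force: [-8.5, 8.1, 1.5]
gripper_width: 23.1
t 13.4 p_tool [ 60.8  -5.  -99.7] phase -0.082 r 61.0 F_tool [ 7.2 -5.6 -7.5] q [ 0.49  0.44 -0.36  0.81 -0.6   1.81] w 23.1
[-0.03, 0.49] [-0.1, 0.98] [-0.21, 1.47] [-0.37, 1.94] [-0.56, 2.39] end phase 6.74
```

View pics/s14.png

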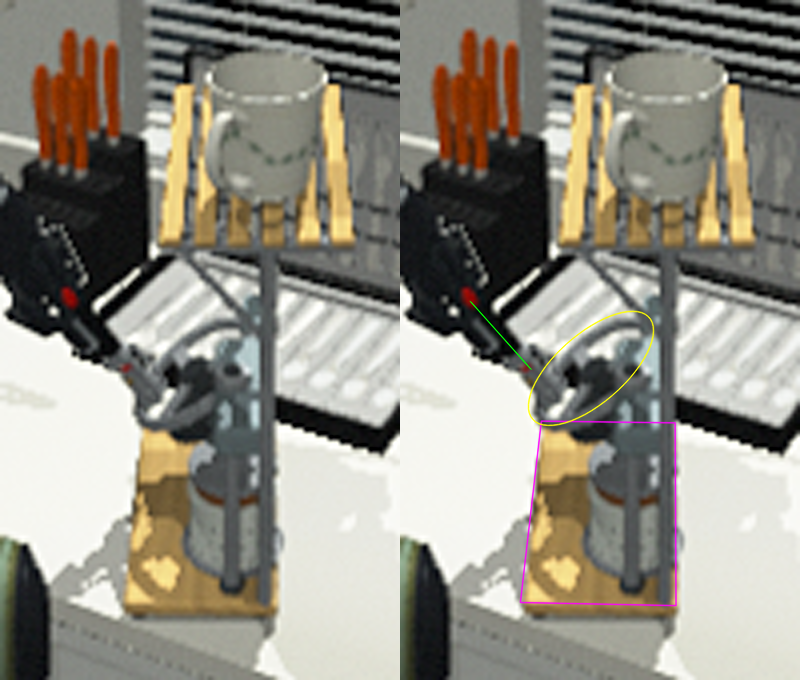

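View pics/t14.png

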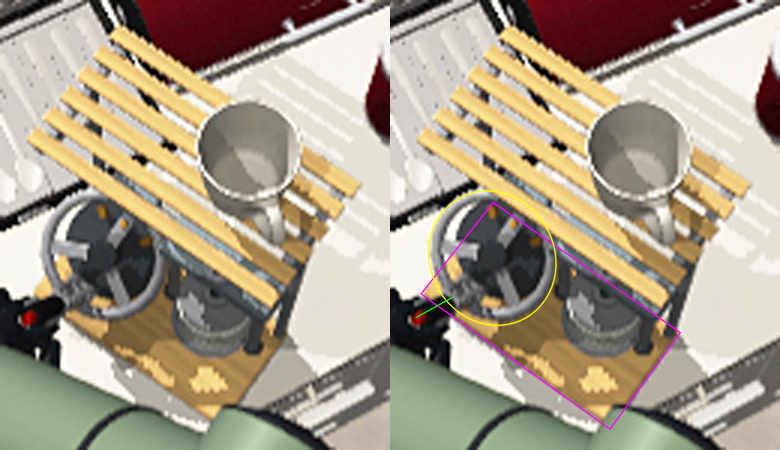

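```bash
python3 -m crank '[0,0.5,0,0,0,0,1, -0.1,1,0,0,0,0,1, -0.2,1.45,0,0,0,0,1, -0.35,1.95,0,0,0,0,1, -0.55,2.4,0,0,0,0,1]'; python3 st.py; python3 rows.py 6.74 .04
```

```text
time_s: 14.0
eef_pos: [541.2, 171.6, 166.7]
tcp_rot: [0.262, 0.58, 0.759, -0.133]
force: [-3.0, 9.9, -4.6]
gripper_width: 23.5
t 14.0 p_tool [ 56.4  20.5 -99.9] phase 0.349 r 60.0 F_tool [11.1 -0.6 -2.1] q [ 0.48  0.47 -0.3   0.83 -0.6   1.79] w 23.5
[-0.1, 0.2] [-0.21, 0.39] [-0.33, 0.57] [-0.45, 0.76] [-0.58, 0.93] end phase 6.94
```

```bash
python3 -m crank '[-0.1,0.2,0.1,0,0,0,1, -0.2,0.4,0.1,0,0,0,1, -0.3,0.55,0.1,0,0,0,1, -0.45,0.75,0.1,0,0,0,1, -0.55,0.95,0.1,0,0,0,1]'; python3 st.py; python3 rows.py 6.94 .04
```

```text
time_s: 14.5
eef_pos: [549.6, 170.5, 169.6]
tcp_rot: [0.26, 0.58, 0.76, -0.134]
force: [-15.8, 16.4, 3.8]
gripper_width: 23.3
t 14.5 p_tool [ 52.1  28.6 -99.7] phase 0.501 r 59.5 F_tool [ 14.  -10.  -15.5] q [ 0.47  0.47 -0.28  0.84 -0.59  1.78] w 23.3
[-0.14, 0.17] [-0.28, 0.34] [-0.43, 0.5] [-0.59, 0.65] [-0.75, 0.8] end phase 7.140000000000001
```

```bash
python3 -m crank '[-0.15,0.15,-0.1,0,0,0,1, -0.3,0.35,-0.1,0,0,0,1, -0.3,0.35,-0.1,0,0,0,1]'; python3 st.py; python3 look.py 15 7 1.57 0.014
```

```text
time_s: 14.8
eef_pos: [550.4, 169.8, 170.4]
tcp_rot: [0.258, 0.579, 0.761, -0.135]
force: [-19.2, 17.2, -0.7]
gripper_width: 23.2
t 14.8 p_tool [ 51.   29.2 -99.7] phase 0.52 r 58.8 F_tool [ 17.7 -13.4 -13. ] q [ 0.47  0.48 -0.27  0.84 -0.59  1.77] w 23.2
```

View pics/s15.png

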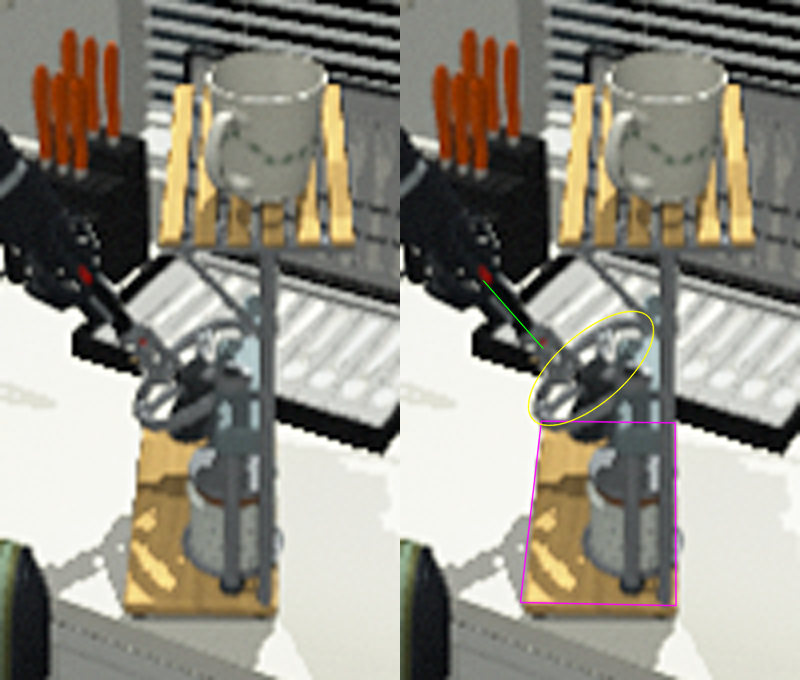

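View pics/t15.png

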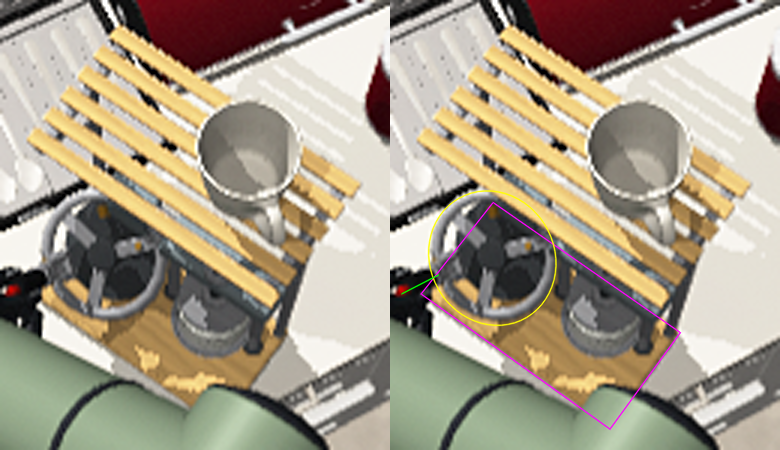

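```bash
python3 -m crank '[-0.2,0.3,0.1,0,0,0,1, -0.2,0.3,0.1,0,0,0,1, -0.2,0.3,0.1,0,0,0,1]'; python3 st.py
```

```text
time_s: 15.2
eef_pos: [551.5, 168.7, 170.9]
tcp_rot: [0.256, 0.578, 0.762, -0.136]
force: [-28.0, 20.7, 5.8]
gripper_width: 23.4
t 15.2 p_tool [ 49.6  30.1 -99.3] phase 0.545 r 58.0 F_tool [ 18.4 -20.2 -22.4] q [ 0.46  0.48 -0.27  0.85 -0.59  1.77] w 23.4
```

```bash
python3 -m crank '[0.15,-0.25,-0.1,0,0,0,1, 0.25,-0.4,-0.2,0,0,0,1, 0.25,-0.4,-0.2,0,0,0,1]'; python3 st.py
```

```text
time_s: 15.5
eef_pos: [550.2, 169.2, 170.8]
tcp_rot: [0.259, 0.579, 0.761, -0.136]
force: [-12.0, 11.9, -6.0]
gripper_width: 23.2
t 15.5 p_tool [ 50.4  28.9 -99.8] phase 0.521 r 58.1 F_tool [15.1 -8.7 -4.2] q [ 0.47  0.48 -0.27  0.84 -0.59  1.77] w 23.2
```

```bash
python3 -m crank '[0.2,-0.1,0,0,0,0,1, 0.3,-0.1,0,0,0,0,1]'; python3 st.py;  python3 -m crank '[0,0,0,0,0,0,0, 0,0,0,0,0,0,-1, 0,0,0,0,0,0,-1, 0,0,0,0,0,0,-1, 0,0,0,0,0,0,-1]'; python3 st.py; python3 look.py 16 7 1.57 0.014
```

```text
time_s: 15.7
eef_pos: [549.9, 169.9, 170.3]
tcp_rot: [0.262, 0.58, 0.76, -0.136]
force: [-9.7, 5.7, -2.4]
gripper_width: 23.2
t 15.7 p_tool [ 51.3  28.8 -99.9] phase 0.511 r 58.8 F_tool [ 7.7 -7.9 -3.4] q [ 0.47  0.48 -0.27  0.84 -0.6   1.78] w 23.2
time_s: 16.2
eef_pos: [553.1, 167.2, 173.9]
tcp_rot: [0.267, 0.58, 0.757, -0.137]
force: [0.0, -0.1, 0.4]
gripper_width: 85.5
t 16.2 p_tool [  46.7   31.4 -100.6] phase 0.591 r 56.3 F_tool [-0.3  0.  -0.3] q [ 0.47  0.48 -0.27  0.84 -0.61  1.78] w 85.5
```

View pics/s16.png

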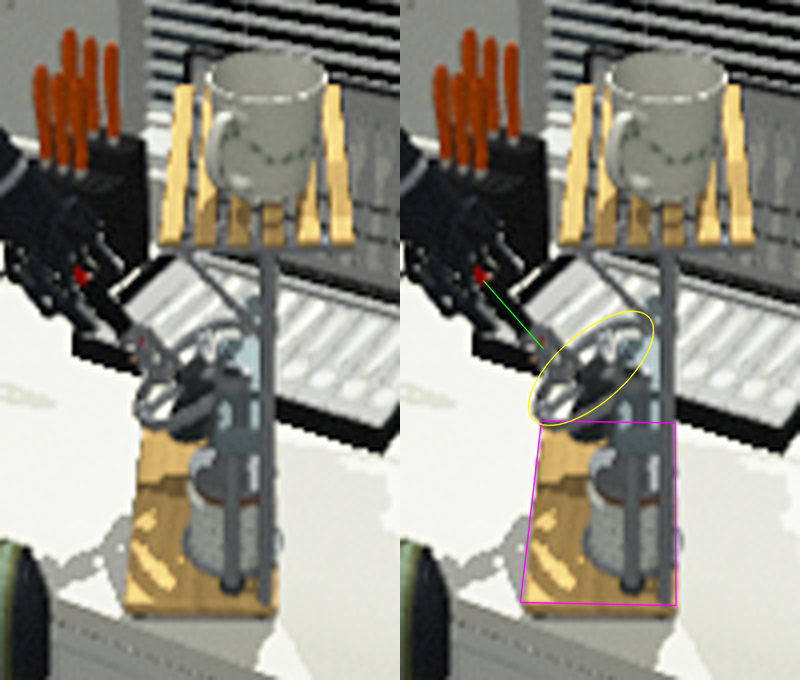

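View pics/t16.png

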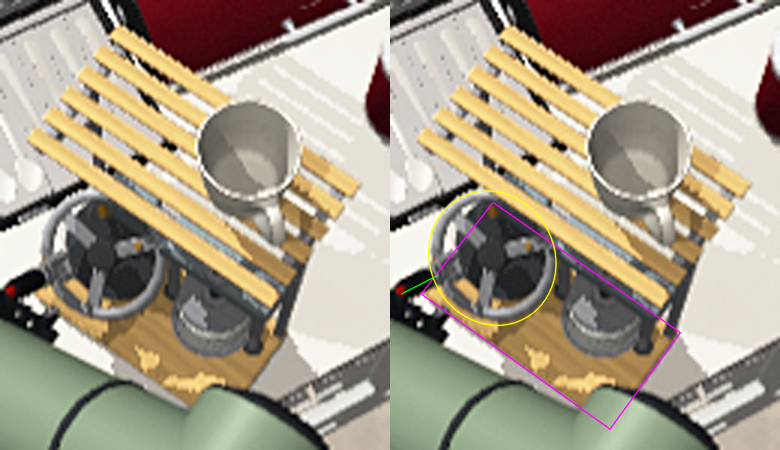

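```bash
python3 -m crank '[0,0,-1.5,0,0,0,-1, 0,0,-4,0,0,0,-1, 0,0,-8,0,0,0,-1, 0,0,-12,0,0,0,-1, 0,0,-16,0,0,0,-1]'; python3 -m crank '[5,0,0,0,0,0,-1, 10,0,0,0,0,0,-1, 15,0,0,0,0,0,-1, 20,0,0,0,0,0,-1,20,0,0,0,0,0,-1]'; python3 st.py
python3 - <<'E'
from rig import arm
import numpy as np
for n in("scene","top"):
    arm.snapshot(n)
    for t in ("crank_hinge","grip_mid","mug","kettle","candle","shaker","canister_a","spoon"):
        r=arm.tip_of(n,t); print(n,t,[(np.round(q['xyz']).astype(int).tolist(),round(float(q['conf']),2)) for q in r[:1]])
from h import *
print(PR.hinge(7),PR.grip(7,1.571),PR.grip(7,1.571,.014))
E
python3 look.py 17 7 1.57 0.014
```

```text
time_s: 16.8
eef_pos: [513.0, 250.5, 306.3]
tcp_rot: [0.267, 0.58, 0.758, -0.137]
force: [0.4, -0.4, 0.6]
gripper_width: 85.8
time_s: 17.3
eef_pos: [473.0, 413.8, 185.0]
tcp_rot: [0.266, 0.577, 0.76, -0.141]
force: [0.2, -0.1, -0.7]
gripper_width: 85.3
t 17.3 p_tool [ 253.6   26.3 -257.3] phase 0.103 r 255.0 F_tool [0.3 0.1 0.7] q [ 0.85  0.74  0.22  1.33 -0.55  2.23] w 85.3
scene crank_hinge [([568, 143, 135], 0.85)]
scene grip_mid [([551, 167, 181], 0.45)]
scene mug [([451, -33, 406], 0.64)]
scene kettle [([456, -11, 103], 0.73)]
scene candle [([488, -418, -3], 0.81)]
scene shaker [([549, 166, 182], 0.63)]
scene canister_a [([577, -351, 1], 0.57)]
scene spoon [([436, 309, 1], 0.45)]
top crank_hinge [([566, 139, 133], 0.94)]
top grip_mid [([547, 169, 181], 0.6)]
top mug [([455, -33, 404], 0.65)]
top kettle [([561, 483, 2], 0.67)]
top candle [([483, -419, -1], 0.82)]
top shaker [([398, -293, -2], 0.74)]
top canister_a [([575, -353, 0], 0.76)]
top spoon [([440, 314, -2], 0.54)]
[562.04546982 140.70478019 132.42973416] [543.32701676 180.71798315 195.49765868] [546.73037187 173.44285534 184.03076331]
```

View pics/s17.png

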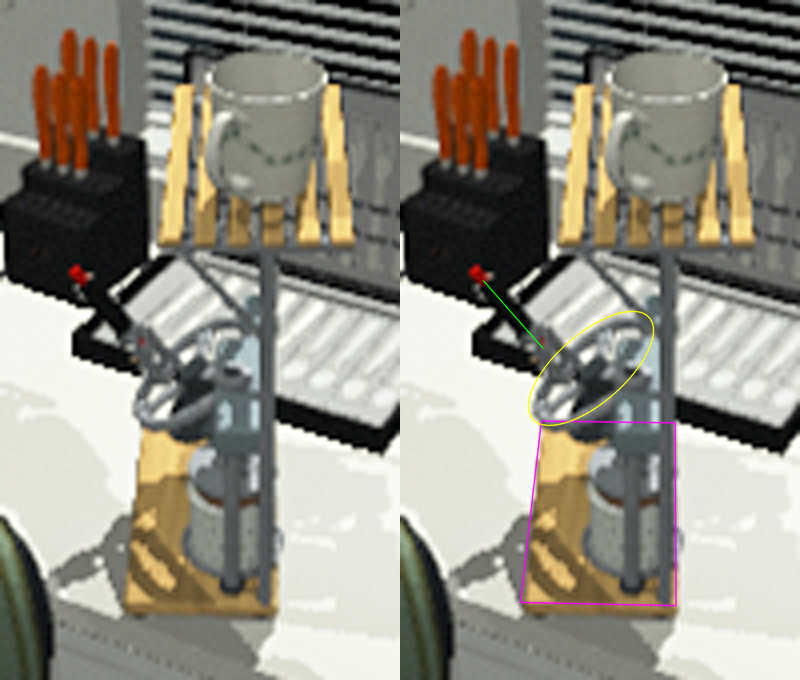

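View pics/t17.png

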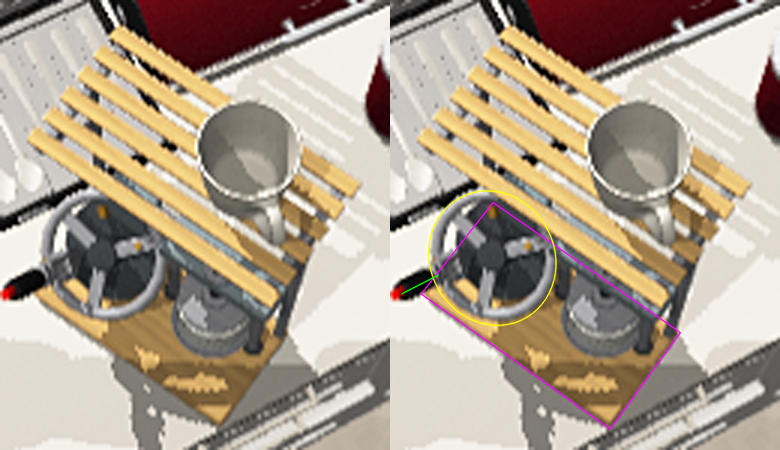

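```bash
python3 -c "
from rig import arm
print(arm.hand_in()); print(arm.sense()['time_s'])"
```

```text
the job is handed in; nothing more can be done
None
the job is handed in; nothing more can be done
```

The crank is swung fully out and latched, the wheel is wound to its stop with the plate down on the mould, and the job is handed in. The last clock reading was 17.3 s.

**Handle:** I gripped the folded grip across the pads and swung it out to square with the wheel. I then pushed it in about 14 mm until the push force rose to about 23 N, which I took as the stop.
- **Latch:** afterwards the measured hinge-to-grip distance was about 57 mm. That fits the latched 63 mm and not 77 mm, and the red bar end sticks out past the grip. I had no direct reading of the collar.

**Wheel:** I wound it clockwise to about 7.0 rad, where it stopped turning under more than 20 N at the grip (turning takes about 4 N). I eased off, opened the gripper and backed away.
- **Final checks:** the hinge was within about 5 mm of its expected place for 7.0 rad, and the forces on the tool were about zero.
- **Plate contact:** this rests on that stall and the hinge position. In the last pictures a brown sliver of the lid's side still shows below the plate, so I could not confirm contact by eye.

**Surroundings:** the mug, canister, shaker, spoon and kettle were within a few millimetres of where they started, and the candle likewise.
- **Disagreements:** in the last scene-camera picture the network misplaced the kettle and the shaker, putting them on the press. The top camera had both where they started.
- **Pose:** the estimated press pose was about 3 mm off. That showed as side forces of up to about 20 N on the tool while winding.

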